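# Cull the rocking slide tray

### The arm

A 6-joint arm with a two-finger parallel gripper is mounted at the origin on a cart in front of the work surface, level with it; the furniture and walls round the work are solid. World frame = base frame: x ahead of the robot, y to its left, z up, the work surface at z = 0. Lengths are in m, angles in rad, forces in N, time in s.
With the tool pointing down it reaches from about 0.425 to 0.95 m from the base axis. Payload 14.7 kg.
Tool frame: the origin (TCP) lies midway between the tips of the shut fingers; the grasp point (between the pads) lies 19 mm behind it (r.grasp_offset is the distance from the TCP to the grasp point, in m); z points along the fingers, y is the direction in which the jaws open and shut (so a half turn about z gives the same grasp; the last joint's range is limited). The gripper opens to 85 mm and grips with 20 to 120 N. Pads are 22 mm wide; open, the fingers measure 114 mm over their backs; the gripper's body (76 mm by 85 mm) begins 54 mm behind the grasp point. The pads swing forward as they close: fully open they stand 13 mm farther back than shut.
Start: joints at [1.26, 0.48, 1.596, -0, 1.065, -0.047], TCP at [0.169, 0.628, 0.231] pointing down, gripper open.
Joint ranges: [-2.75, 2.75], [-0.82, 2.05], [0.23, 2.67], [-1.56, 4.7], [0.09, 2.69], [-2.92, 2.92]. Speed limits (rad/s): [1.89, 1.89, 2.39, 3.01, 3.01, 3.01].

### API

Orientations are given as a unit quaternion [x, y, z, w].
In Python, from bench import r, read_camera, ticket gives the robot as it stands.
- The arm moves only by the tool arm_command, never from a script. Its argument "targets" is a list of rows, each a list of 4 numbers: the shift along the tool's x, y, z each as a share of 0.02 m, from -1 to 1, then the turn about the tool's z as a share of 30 degrees, from -1 to 1. A call has 1 to 5 rows; each row shifts and turns the commanded pose from where the row before left it, along the tool's axes as they then stand; what a row does not reach is not made up. A row lasts 1/10 s, in which the tool goes at most 50 mm and 8.59 degrees, less where a joint would pass 70% of its speed; a pose out of reach is approached as far as the arm can. A call with a number of a shift or a turn outside -1 to 1 is refused whole. A call with a gripper value outside its range is refused whole. "grip" is the opening, from 0 (shut) to 1 (fully open), set as the call begins (left out, the last holds). The fingers move at their own pace and stop on an object; the grip force is fixed at half the most. Time passes only in rows, so rows that do not move let the fingers close. It gives the time, the measured TCP pose, the force and the opening at its end, in the units of the state.
- r.get_obs(): the state, without advancing time (a new reading comes with each control period).
- read_camera(name): name is "scene" or "top"; returns a dict with "pixels" (400x640x3 uint8, red, green, blue), "range_z" (400x640 float32, m along the optical axis (not along the pixel's ray), 0 where there is no reading), "intrinsics" (3x3 intrinsics, pixels), "D" ([k1, k2, p1, p2, k3] as OpenCV has them; the pictures are not rectified), "world_from_camera" (4x4, takes a point from camera to world coordinates). Camera axes: x right, y down, z forward; pixel columns grow to the right and rows downward; lengths in m; the calibration is good to about 2 mm. A picture is of the moment at which its call begins.
- ticket.hand_in(): hands the job in, once; it reports no verdict.
The state is a dict: "clock": time; "joint_pos": joint angles; "joint_velocities": joint speeds; "effort": joint torques, N m; "eef_pos": TCP position; "eef_rot": TCP orientation; "ft_force": force on the tool from outside, world axes, zero at the start; "ft_torque": the same for the moment, N m; "width": finger opening in m.
Only numpy, scipy, OpenCV 4.12 (cv2) and the standard library are available. Lean on these libraries where they do the work, as an engineer would, in place of code of your own. Each camera call takes 0.05 s, during which the arm holds its last target.

### The job

One of the three slide trays standing on the granite plate is warped and rocks. Press down on the trays' corners to find it, then slide the rocking tray along the plate, without picking it up, into the red reject bay so that it lies fully inside. Leave the two good trays where they stand and do not shift or knock over anything else.

Things in the scene. Friction and masses are not known exactly. Their poses are not given: they have to be found in the camera images.
- tray_a: aluminium slide tray, 66 (x) x 96 (y) x 13 mm: 8 mm plate, two slides set flush in its top, on four rubber feet 12 mm across and 5 mm high (at x = +-25, y = +-40 mm). Origin: centre of its underside at the level of the soles; z up, top 13 mm above. 0.2 kg. The three trays look alike and stand level when untouched; the two good ones are firm at all four corners.
- tray_b: a second tray, same shape, size and axes as tray_a. In one of the three trays (not known which) the foot at one corner (any of the four) is 4 mm short: pressed with under 1 N, that corner sinks about 4 mm (tray tilts about 0.09 rad), and it comes up again when let go.
- tray_c: a third tray, same shape, size and axes as tray_a; it too may be good or the rocking one.
- surface_plate: dark granite plate fixed on the bench, 340 (x) x 300 (y) x 20 mm. Origin: centre of its underside on the bench; upper face 20 mm above. The trays stand side by side along its x, centres about 85 mm towards +y from its middle, about 90 mm apart, long sides along y. The -y half is free for sliding but for small bottles in its -y corners.
- reject_bay: red open-topped bay fixed against the plate's -y edge, parallel to it: inside 130 (x) x 140 (y) mm, black-lined floor 18 mm above the bench (2 mm below the plate's face), walls 5 mm thick, 12 mm above the floor on three sides, open on +y towards the plate. Origin: centre of the inside, at bench height; axes as the plate. Its x along the edge varies.
- oil_bottle: white bottle with green nozzle, 38 mm across, 98 mm tall, loose, standing on the plate in its corner at +x, -y. Origin: centre of its underside. Bystander.
- dropper_bottle: brown dropper bottle, 34 mm across, 102 mm tall, loose, standing on the plate in its corner at -x, -y. Origin: centre of its underside. Bystander.
- staining_jar: glass jar with lid, 55 mm across, 114 mm tall, loose, on the bench at the far right, beside the bay. Origin: centre of its underside. Bystander.
- beaker: small glass beaker, 52 mm across, 65 mm tall, loose, on the bench near the right-hand near corner of the plate. Origin: centre of its underside. Bystander.
- wash_bottle: white wash bottle with red cap, 66 x 93 x 182 mm, loose, on the bench beyond the plate. Origin: centre of its underside. Bystander.
- timer: white timer, 66 x 66 x 20 mm, loose, on the bench beyond the plate. Origin: centre of its underside. Bystander.

How it is judged:
By the outcome, as a careful person would: the job done as asked, in the order asked, and still so for the second after the job is handed in, with the robot touching nothing.
It also fails if it takes over 72 s, if anything falls off the work surface, if the arm or the gripper's body presses on something with over 40 N, if the wrist force passes 120 N, or if a joint passes its speed limit or range.

## Working session

There is one attempt and no reset: what is moved stays moved. The work goes in short steps, Python scripts to look and compute and a tool call to move; the robot and the scene stay as the last step left them, time stands still between calls to the robot, and variables do not carry over. Pictures are saved under pics/ and viewed, and the job is handed in when it is done.

Besides the shell and the picture viewer there is one more tool, called after "Call:" by a JSON object that holds its "name" and its "arguments". arm_command: Moves the arm, as the interface text tells. Its arguments: {"type":"object","properties":{"targets":{"type":"array","items":{"type":"array","items":{"type":"number","minimum":-1,"maximum":1}}},"grip":{"type":"number"}},"required":["targets"]}

```bash
mkdir -p pics; ls; cat > h.py <<'E'
import numpy as np,cv2
from bench import r,read_camera,ticket
def save(n,im): cv2.imwrite('pics/'+n+'.png',im[:,:,::-1])
def pts(c):
    # world point for each pixel from range
    h,w=c['range_z'].shape
    u,v=np.meshgrid(np.arange(w),np.arange(h))
    p=cv2.undistortPoints(np.stack([u,v],-1).reshape(-1,1,2).astype(float),np.array(c['intrinsics']),np.array(c['D'])).reshape(h,w,2)
    z=c['range_z'][...,None]
    P=np.concatenate([p*z,z],-1);T=np.array(c['world_from_camera'])
    return P@T[:3,:3].T+T[:3,3]
def ray(c,uv,zp):
    p=cv2.undistortPoints(np.array(uv,float).reshape(-1,1,2),np.array(c['intrinsics']),np.array(c['D'])).reshape(-1,2)
    T=np.array(c['world_from_camera']);d=np.c_[p,np.ones(len(p))]@T[:3,:3].T
    s=(zp-T[2,3])/d[:,2];return T[:3,3]+d*s[:,None]
E
python3 - <<'E'
from h import *
for n in('scene','top'):
    c=read_camera(n);save(n+'0',c['pixels']);print(n,np.round(c['world_from_camera'],3).tolist(),c['intrinsics'])
    np.savez(n+'0.npz',**c)
print(r.get_obs())
E
```

```text
pics
scene [[0.655, -0.654, 0.378, 0.109], [-0.755, -0.56, 0.341, -0.495], [-0.011, -0.509, -0.86, 1.01], [0.0, 0.0, 0.0, 1.0]] [[459.99966697   0.         326.6055752 ]
 [  0.         459.99966697 192.55672753]
 [  0.           0.           1.        ]]
top [[-0.013, -0.989, 0.146, 0.366], [-1.0, 0.01, -0.019, -0.093], [0.017, -0.146, -0.989, 1.32], [0.0, 0.0, 0.0, 1.0]] [[457.05500759   0.         324.6402834 ]
 [  0.         457.05500759 207.38050841]
 [  0.           0.           1.        ]]
{'clock': 0.1, 'joint_pos': array([ 1.26040834e+00,  4.80758897e-01,  1.59679550e+00,  7.88004230e-06,
        1.06511961e+00, -4.66060139e-02]), 'joint_velocities': array([-0.00139826, -0.000438  , -0.00200482, -0.00069844,  0.00313986,
        0.0006028 ]), 'effort': array([ 4.51552414e-04, -9.52258229e+01, -4.31037033e+01, -3.21588038e-05,
        5.00866343e-03,  9.11712323e-05]), 'eef_pos': array([0.16934581, 0.62717282, 0.23074894]), 'eef_rot': array([ 1.31510812e-01,  9.91314589e-01, -5.31474332e-04, -9.93886174e-05]), 'ft_force': array([0.6413063 , 0.42191396, 0.23505914]), 'ft_torque': array([-0.00762472,  0.01498213, -0.00437271]), 'width': 0.08519674225326018}
```

View pics/scene0.png

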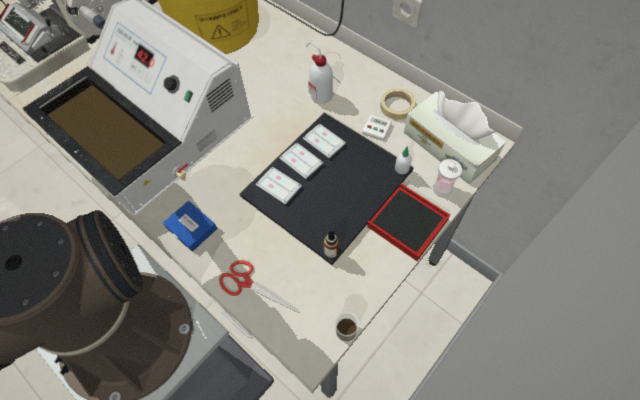

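View pics/top0.png

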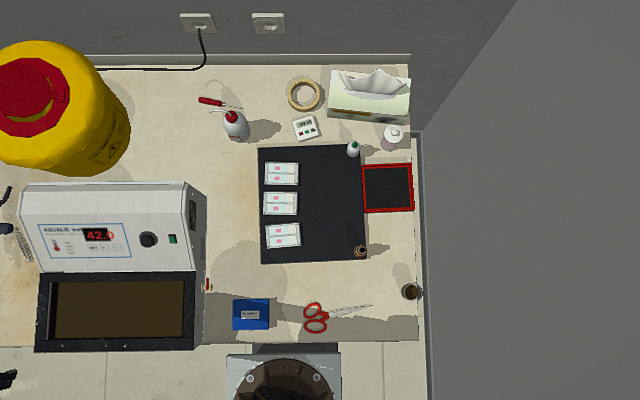

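The top view is up = +x, right = −y. The trays are near pixels (282,174), (280,203) and (283,235), the bay near (388,188), the oil bottle at (353,149) and the dropper at (361,251). Next I measure them.

```bash
python3 - <<'E'
from h import *
for n in('top','scene'):
    c=dict(np.load(n+'0.npz'));im=c['pixels'].astype(int);P=pts(c)
    inb=(P[...,0]>.3)&(P[...,0]<.95)&(P[...,1]>-.5)&(P[...,1]<.2)&(c['range_z']>0)
    br=(im.min(-1)>110)&inb&(P[...,2]>.022)&(P[...,2]<.05)
    k,l,s,_=cv2.connectedComponentsWithStats(br.astype(np.uint8))
    for i in range(1,k):
        if s[i,4]<150: continue
        v,u=np.where(l==i);cn,_=cv2.findContours((l==i).astype(np.uint8),0,2)
        q=ray(c,max(cn,key=len).reshape(-1,2),.033)[:,:2]
        R=cv2.minAreaRect(q.astype(np.float32));print(n,'white',s[i,:5],np.round(R[0],4),np.round(R[1],4),round(R[2],2),'z',np.median(P[l==i][:,2]).round(4))
    red=(im[...,0]>100)&(im[...,1]<60)&(im[...,2]<60)&inb&(P[...,2]<.06)
    k,l,s,_=cv2.connectedComponentsWithStats(red.astype(np.uint8))
    i=max(range(1,k),key=lambda i:s[i,4] if P[l==i][:,1].mean()<-.1 else 0)
    cn,_=cv2.findContours((l==i).astype(np.uint8),0,2);q=ray(c,max(cn,key=len).reshape(-1,2),.03)[:,:2]
    R=cv2.minAreaRect(q.astype(np.float32));print('bay',s[i],np.round(R[0],4),np.round(R[1],4),R[2],np.percentile(P[l==i][:,2],[5,50,95]))
    dk=(im.max(-1)<70)&inb&(abs(P[...,2]-.02)<.006)
    k,l,s,_=cv2.connectedComponentsWithStats(dk.astype(np.uint8));i=1+np.argmax(s[1:,4])
    cn,_=cv2.findContours((l==i).astype(np.uint8),0,2);q=ray(c,max(cn,key=len).reshape(-1,2),.02)[:,:2]
    R=cv2.minAreaRect(q.astype(np.float32));print('plate',np.round(R[0],4),np.round(R[1],4),R[2],np.median(P[l==i][:,2]))
    # tall things
    t=(P[...,2]>.05)&inb
    k,l,s,_=cv2.connectedComponentsWithStats(t.astype(np.uint8))
    for i in range(1,k):
        if s[i,4]>40: print(' tall',s[i],np.round(np.percentile(P[l==i],[5,50,95],axis=0),3).tolist())
c=dict(np.load('top0.npz'));save('crop',cv2.resize(c['pixels'][130:275,240:430],None,fx=4,fy=4,interpolation=cv2.INTER_CUBIC))
E
```

```text
top white [264 162  34  23 727] [0.6568 0.0079] [0.0944 0.0646] 89.46 z 0.0324
top white [263 192  34  23 760] [0.5696 0.011 ] [0.094  0.0634] 89.44 z 0.0322
top white [265 223  36  26 769] [0.4776 0.0024] [0.0647 0.0948] 4.52 z 0.0323
bay [362 163  53  49 538] [ 0.6143 -0.2994] [0.1387 0.1455] 1.9017186164855957 [0.0128198  0.01897282 0.03141338]
plate [ 0.5733 -0.0832] [0.3379 0.3087] 1.9994224309921265 0.019025386924681476
 tall [ 327   69   84   51 3433] [[0.818, -0.349, 0.067], [0.872, -0.246, 0.081], [0.926, -0.144, 0.139]]
 tall [208 109  40  30 587] [[0.757, 0.103, 0.062], [0.776, 0.128, 0.115], [0.8, 0.159, 0.172]]
 tall [383 125  20  22 338] [[0.729, -0.33, 0.058], [0.748, -0.306, 0.095], [0.773, -0.287, 0.111]]
 tall [347 141  13  14 146] [[0.706, -0.213, 0.056], [0.718, -0.198, 0.073], [0.735, -0.185, 0.104]]
 tall [354 245  13  13 133] [[0.415, -0.225, 0.061], [0.428, -0.209, 0.088], [0.442, -0.197, 0.119]]
 tall [404 283  19  16  71] [[0.303, -0.378, 0.053], [0.324, -0.366, 0.061], [0.341, -0.329, 0.066]]
scene white [308  86  25  14 161] [0.7758 0.1217] [0.0479 0.0689]
[... 514 characters left out ...]
bay [ 368  183   81   77 1019] [ 0.6105 -0.3033] [0.1495 0.1458] 2.173482656478882 [0.01134377 0.01965743 0.03107519]
plate [ 0.5718 -0.0819] [0.3376 0.2973] 2.1299686431884766 0.019538229677619978
 tall [306  42  27  52 775] [[0.757, 0.101, 0.055], [0.777, 0.12, 0.106], [0.801, 0.152, 0.159]]
 tall [ 406   90  100   97 4889] [[0.743, -0.354, 0.058], [0.865, -0.273, 0.082], [0.911, -0.149, 0.139]]
 tall [396 146  16  23 224] [[0.707, -0.219, 0.053], [0.718, -0.205, 0.074], [0.729, -0.19, 0.105]]
 tall [323 231  16  23 261] [[0.415, -0.23, 0.056], [0.425, -0.22, 0.081], [0.439, -0.205, 0.118]]
 tall [334 311  26  26 144] [[0.303, -0.378, 0.052], [0.331, -0.347, 0.061], [0.341, -0.331, 0.065]]
```

View pics/crop.png

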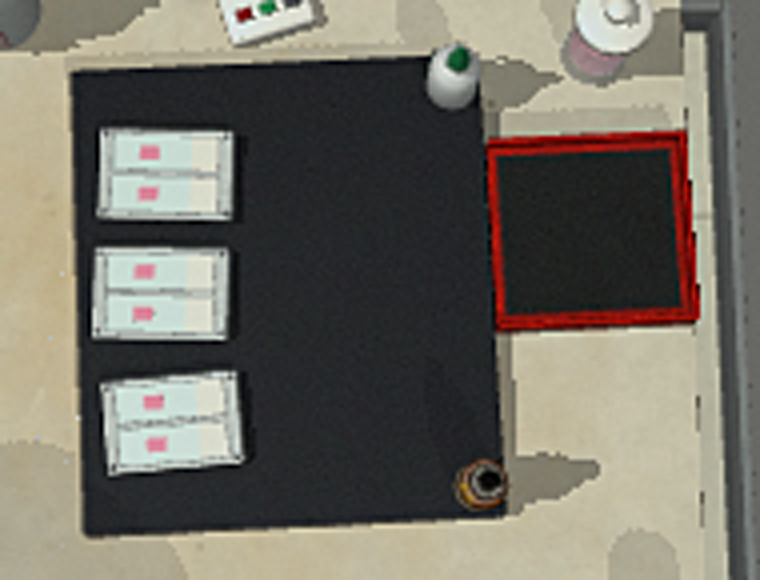

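```bash
python3 - <<'E'
from h import *
H=np.full((12,20),-1.)
for n in('top','scene'):
    P=pts(dict(np.load(n+'0.npz'))); rz=np.load(n+'0.npz')['range_z']
    P=P[rz>0]
    i=((P[:,0]+.1)/.1).astype(int);j=((P[:,1]+.5)/.1).astype(int)
    ok=(P[:,0]>-.1)&(i<12)&(P[:,1]>-.5)&(j<20)&(P[:,2]<.9)
    np.maximum.at(H,(i[ok],j[ok]),P[ok,2])
np.set_printoptions(linewidth=200)
print('cols y from -.5',);
for k in range(12): print(round(-.1+.1*k,1),np.round(H[k],2))
E
```

```text
cols y from -.5
-0.1 [-0.73 -0.73 -0.74  0.11  0.42  0.42 -1.   -1.   -0.74 -0.73 -0.74 -0.73 -0.73 -0.73 -0.73 -0.73 -0.74 -0.74 -0.74 -0.74]
0.0 [-0.73 -0.73 -0.74  0.35  0.42  0.42  0.06 -0.73 -0.73 -0.74 -0.74 -0.74 -0.73 -0.73 -0.74 -0.73 -0.73 -0.73 -0.74 -0.74]
0.1 [-1.    0.01  0.01  0.01  0.4   0.39  0.01  0.12  0.12  0.12  0.34  0.12  0.01  0.   -0.   -0.74 -0.73 -0.74 -0.74 -0.73]
0.2 [-0.74  0.07  0.01  0.02  0.01  0.04  0.04  0.12  0.12  0.12  0.12  0.13  0.01  0.06  0.02  0.03 -0.74 -0.74 -0.74 -0.74]
0.3 [-0.74  0.07  0.01  0.01  0.01  0.03  0.06  0.13  0.13  0.13  0.13  0.13  0.01  0.11  0.11  0.12  0.06  0.   -1.   -1.  ]
0.4 [-0.74  0.01  0.12  0.08  0.04  0.04  0.01  0.22  0.22  0.22  0.22  0.22  0.19  0.18  0.13  0.13  0.05  0.   -1.   -1.  ]
0.5 [-0.74  0.03  0.03  0.03  0.04  0.04  0.01  0.24  0.23  0.24  0.23  0.23  0.18  0.03 -1.    0.06  0.   -1.   -1.   -1.  ]
0.6 [-0.74  0.04  0.03  0.03  0.04  0.04  0.01  0.21  0.21  0.28  0.29  0.28  0.12  0.06 -1.   -1.   -1.   -1.   -1.   -1.  ]
0.7 [-0.74  0.12  0.12  0.12  0.03  0.09  0.18  0.01  0.01  0.29  0.34  0.34  0.14  0.05 -1.   -1.   -1.   -1.   -1.   -1.  ]
0.8 [-0.74  0.15  0.16  0.14  0.03  0.01  0.15  0.02  0.01  0.29  0.34  0.34  0.12 -1.   -1.   -1.   -1.   -1.   -1.   -1.  ]
0.9 [-0.65  0.09  0.16  0.13  0.27  0.27  0.27  0.27  0.02  0.27  0.28  0.28 -1.   -1.   -1.   -1.   -1.   -1.   -1.   -1.  ]
1.0 [ 0.48  0.45  0.41  0.36  0.33  0.33  0.33  0.33  0.33  0.33  0.33  0.33  0.23 -1.   -1.   -1.   -1.   -1.   -1.   -1.  ]
```

Call:
{"name": "arm_command", "arguments": {"targets": [[0,0,-0.9,0.2775],[0,0,-0.9,0.2775],[0,0,-0.9,0.2775],[0,0,-0.9,0.2775],[0,0,0,0.2775]], "grip": 0}}

```text
clock: 0.6
eef_pos: [0.1697, 0.6284, 0.3056]
eef_rot: [0.478, 0.878, 0.002, -0.0]
ft_force: [0.7, -0.0, 0.9]
width: 0.0123
```

Call:
{"name": "arm_command", "arguments": {"targets": [[0,0,0,0.2775],[0,0,0,0.2775],[0,0,0,0.2775],[0,0,0,0.2775],[0,0,0,0]]}}

```text
clock: 1.1
eef_pos: [0.1694, 0.6273, 0.303]
eef_rot: [0.708, 0.706, -0.0, 0.0]
ft_force: [-0.3, -0.2, -0.3]
width: 0.0004
```

Call:
{"name": "arm_command", "arguments": {"targets": [[-0.885,0.655,0,0],[-0.885,0.655,0,0],[-0.885,0.655,0,0],[-0.885,0.655,0,0],[-0.885,0.655,0,0]]}}

```text
clock: 1.6
eef_pos: [0.2353, 0.5381, 0.3031]
eef_rot: [0.705, 0.709, -0.0, 0.0]
ft_force: [0.7, 0.7, 0.1]
width: 0.0003
```

Call:
{"name": "arm_command", "arguments": {"targets": [[-0.885,0.655,0,0],[-0.885,0.655,0,0],[-0.885,0.655,0,0],[-0.885,0.655,0,0],[-0.885,0.655,0,0]]}}

```text
clock: 2.1
eef_pos: [0.3007, 0.4496, 0.3032]
eef_rot: [0.705, 0.709, -0.0, 0.0]
ft_force: [0.1, -0.9, 0.3]
width: 0.0
```

Call:
{"name": "arm_command", "arguments": {"targets": [[-0.988,0.364,0,0],[-0.988,0.364,0,0],[-0.988,0.364,0,0],[-0.988,0.364,0,0],[-0.988,0.364,0,0]]}}

```text
clock: 2.6
eef_pos: [0.3368, 0.3507, 0.3032]
eef_rot: [0.705, 0.709, -0.0, 0.0]
ft_force: [1.5, -0.1, 0.3]
width: -0.0
```

Call:
{"name": "arm_command", "arguments": {"targets": [[-0.988,0.364,0,0],[-0.988,0.364,0,0],[-0.988,0.364,0,0],[-0.988,0.364,0,0],[-0.988,0.364,0,0]]}}

```text
clock: 3.1
eef_pos: [0.3731, 0.2519, 0.3033]
eef_rot: [0.705, 0.709, -0.0, 0.0]
ft_force: [0.5, -0.6, -0.8]
width: -0.0004
```

Call:
{"name": "arm_command", "arguments": {"targets": [[-0.988,0.364,0,0],[-0.988,0.364,0,0],[-0.988,0.364,0,0],[-0.988,0.364,0,0],[-0.988,0.364,0,0]]}}

```text
clock: 3.6
eef_pos: [0.4095, 0.1531, 0.3033]
eef_rot: [0.705, 0.709, -0.0, -0.0]
ft_force: [0.0, 0.7, 0.6]
width: -0.0002
```

Call:
{"name": "arm_command", "arguments": {"targets": [[-0.988,0.364,0,0],[-0.988,0.364,0,0],[-0.988,0.364,0,0],[-0.988,0.364,0,0],[-0.988,0.364,0,0]]}}

```text
clock: 4.1
eef_pos: [0.4458, 0.0543, 0.3033]
eef_rot: [0.705, 0.709, -0.0, -0.0]
ft_force: [0.0, -0.6, -0.2]
width: 0.0002
```

Call:
{"name": "arm_command", "arguments": {"targets": [[-0.965,0.36,0,0],[0,0,1,0],[0,0,1,0],[0,0,1,0],[0,0,1,0]]}}

```text
clock: 4.6
eef_pos: [0.4528, 0.0357, 0.2226]
eef_rot: [0.706, 0.709, 0.0, 0.0]
ft_force: [-1.1, -0.2, 0.4]
width: 0.0002
```

Call:
{"name": "arm_command", "arguments": {"targets": [[0,0,1,0],[0,0,1,0],[0,0,1,0],[0,0,1,0],[0,0,1,0]]}}

```text
clock: 5.1
eef_pos: [0.4528, 0.0358, 0.1225]
eef_rot: [0.705, 0.709, 0.0, 0.0]
ft_force: [-0.7, -0.2, 0.1]
width: -0.0003
```

Call:
{"name": "arm_command", "arguments": {"targets": [[0,0,1,0],[0,0,1,0],[0,0,1,0],[0,0,0.3,0],[0,0,0,0]]}}

```text
clock: 5.6
eef_pos: [0.4523, 0.0358, 0.0568]
eef_rot: [0.706, 0.708, -0.001, -0.001]
ft_force: [0.7, -0.0, -0.2]
width: 0.0002
```

```bash
python3 - <<'E'
from h import *
o=r.get_obs();print(o['eef_pos'],o['ft_force'])
c=read_camera('scene');save('s1',cv2.resize(c['pixels'][90:270,220:460],None,fx=3,fy=3,interpolation=cv2.INTER_CUBIC))
E
```

```text
[0.45231394 0.03581352 0.05677476] [ 0.71910786 -0.01511235 -0.17414744]
```

View pics/s1.png

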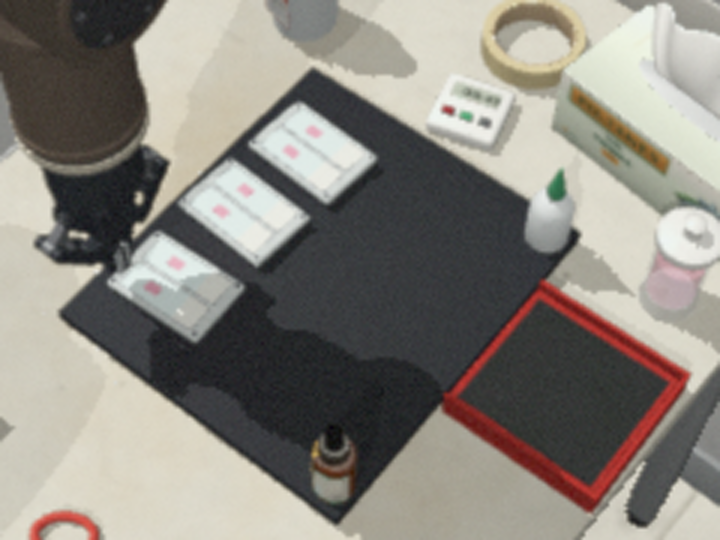

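Call:
{"name": "arm_command", "arguments": {"targets": [[0,0,0.6,0],[0,0,0.4,0],[0,0,0.1,0],[0,0,0,0]]}}

```text
clock: 6.05
eef_pos: [0.4529, 0.0358, 0.0355]
eef_rot: [0.707, 0.707, -0.0, -0.0]
ft_force: [0.3, 0.1, 0.5]
width: 0.0
```

Call:
{"name": "arm_command", "arguments": {"targets": [[0,0,0.05,0],[0,0,0,0]]}}

```text
clock: 6.25
eef_pos: [0.453, 0.0358, 0.0346]
eef_rot: [0.707, 0.707, 0.0, 0.0]
ft_force: [-0.7, 1.1, 0.9]
width: -0.0001
```

Call:
{"name": "arm_command", "arguments": {"targets": [[0,0,0.05,0],[0,0,0,0]]}}

```text
clock: 6.45
eef_pos: [0.4529, 0.0358, 0.0334]
eef_rot: [0.707, 0.707, 0.0, 0.0]
ft_force: [-0.1, -0.7, 0.5]
width: 0.0003
```

Call:
{"name": "arm_command", "arguments": {"targets": [[0,0,0.05,0],[0,0,0,0]]}}

```text
clock: 6.65
eef_pos: [0.453, 0.0358, 0.0329]
eef_rot: [0.707, 0.707, 0.0, 0.0]
ft_force: [-3.1, 1.0, 19.7]
width: -0.0002
```

Call:
{"name": "arm_command", "arguments": {"targets": [[0,0,0.05,0],[0,0,0,0]]}}

```text
clock: 6.85
eef_pos: [0.453, 0.0359, 0.0326]
eef_rot: [0.707, 0.707, 0.0, 0.0]
ft_force: [-8.0, 0.5, 46.5]
width: 0.0003
```

Corner 1 (−x, +y of the nearest tray) is firm: contact at z≈0.033. Next corner.

Call:
{"name": "arm_command", "arguments": {"targets": [[0,0,-0.45,0],[-0.905,0.075,0,0],[-0.905,0.075,0,0],[-0.905,0.075,0,0],[-0.905,0.075,0,0]]}}

```text
clock: 7.35
eef_pos: [0.4588, -0.0373, 0.0404]
eef_rot: [0.707, 0.707, 0.0, 0.0]
ft_force: [0.2, -0.3, -0.4]
width: 0.0001
```

Call:
{"name": "arm_command", "arguments": {"targets": [[0,0,0,0],[0,0,0.2,0],[0,0,0.15,0],[0,0,0.05,0],[0,0,0,0]]}}

```text
clock: 7.85
eef_pos: [0.4587, -0.0361, 0.0328]
eef_rot: [0.707, 0.707, -0.0, 0.0]
ft_force: [-5.7, -4.5, 26.9]
width: -0.0001
```

Call:
{"name": "arm_command", "arguments": {"targets": [[0,0,-0.4,0],[0.05,0.733,0,0],[0.05,0.733,0,0],[0.05,0.733,0,0],[0,0,0,0]]}}

```text
clock: 8.35
eef_pos: [0.5046, -0.033, 0.0403]
eef_rot: [0.707, 0.707, 0.001, 0.001]
ft_force: [-0.2, -0.3, -0.3]
width: 0.0002
```

Call:
{"name": "arm_command", "arguments": {"targets": [[0,0,0.2,0],[0,0,0.15,0],[0,0,0.03,0],[0,0,0,0]]}}

```text
clock: 8.75
eef_pos: [0.5017, -0.0333, 0.0329]
eef_rot: [0.707, 0.707, -0.0, -0.0]
ft_force: [-4.0, 4.3, 16.5]
width: -0.0002
```

Call:
{"name": "arm_command", "arguments": {"targets": [[0,0,-0.38,0],[0.9,-0.063,0,0],[0.9,-0.063,0,0],[0.9,-0.063,0,0],[0.9,-0.063,0,0]]}}

```text
clock: 9.25
eef_pos: [0.4969, 0.039, 0.0402]
eef_rot: [0.707, 0.707, -0.0, -0.0]
ft_force: [-0.6, 0.1, 0.1]
width: 0.0001
```

Call:
{"name": "arm_command", "arguments": {"targets": [[0,0,0,0],[0,0,0.2,0],[0,0,0.15,0],[0,0,0.03,0],[0,0,0,0]]}}

```text
clock: 9.75
eef_pos: [0.4976, 0.0378, 0.0329]
eef_rot: [0.708, 0.706, -0.0, -0.0]
ft_force: [-3.2, 4.0, 15.5]
width: -0.0001
```

The nearest tray is firm at all four corners. On to the middle tray.

Call:
{"name": "arm_command", "arguments": {"targets": [[0,0,-0.38,0],[0.117,0.85,0,0],[0.117,0.85,0,0],[0.117,0.85,0,0],[0,0,0,0]]}}

```text
clock: 10.25
eef_pos: [0.5512, 0.0449, 0.0405]
eef_rot: [0.708, 0.707, 0.001, 0.001]
ft_force: [0.8, -0.0, -0.1]
width: -0.0001
```

Call:
{"name": "arm_command", "arguments": {"targets": [[0,0,0,0],[0,0,0.2,0],[0,0,0.15,0],[0,0,0.03,0],[0,0,0,0]]}}

```text
clock: 10.75
eef_pos: [0.5482, 0.0453, 0.0325]
eef_rot: [0.707, 0.707, -0.0, -0.0]
ft_force: [-0.9, 0.1, 2.3]
width: 0.0003
```

Call:
{"name": "arm_command", "arguments": {"targets": [[0,0,0.05,0],[0,0,0,0]]}}

```text
clock: 10.95
eef_pos: [0.5487, 0.0454, 0.0317]
eef_rot: [0.707, 0.707, -0.0, -0.0]
ft_force: [-2.5, 0.7, 1.6]
width: -0.0001
```

Call:
{"name": "arm_command", "arguments": {"targets": [[0,0,0.05,0],[0,0,0,0]]}}

```text
clock: 11.15
eef_pos: [0.5488, 0.0454, 0.0306]
eef_rot: [0.707, 0.707, -0.0, -0.0]
ft_force: [-0.3, 0.5, 2.5]
width: -0.0002
```

Call:
{"name": "arm_command", "arguments": {"targets": [[0,0,0.05,0],[0,0,0,0]]}}

```text
clock: 11.35
eef_pos: [0.5489, 0.0455, 0.03]
eef_rot: [0.707, 0.707, 0.0, 0.0]
ft_force: [-3.2, 1.3, 10.7]
width: -0.0001
```

```bash
python3 - <<'E'
from h import *
o=r.get_obs();print(o['eef_pos'],o['ft_force'])
c=read_camera('scene');save('s2',cv2.resize(c['pixels'][100:220,240:400],None,fx=4,fy=4,interpolation=cv2.INTER_CUBIC))
E
```

```text
[0.54885729 0.0454677  0.02998278] [-3.19617871  1.29144997 10.65673675]
```

View pics/s2.png

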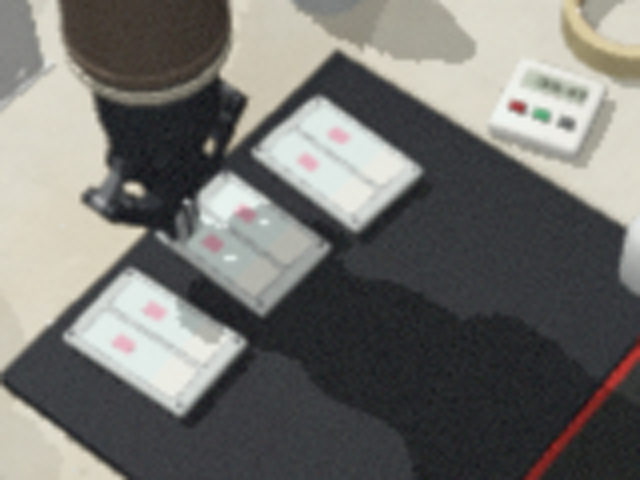

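The middle tray's −x,+y corner sinks about 3 mm under about 2 N, then stops. In the crop it is visibly tilted at (180,235). So the middle tray is the rocking one. I'll go behind its +y end with the fingers part open, giving a two-point push.

Call:
{"name": "arm_command", "arguments": {"targets": [[0,0,-0.75,0],[0,0,-0.75,0],[0.7,0.4,0,0],[0.7,0.4,0,0],[0.6,0.3,0,0]], "grip": 0.45}}

```text
clock: 11.9
eef_pos: [0.5718, 0.0869, 0.0592]
eef_rot: [0.707, 0.707, 0.0, 0.0]
ft_force: [-0.2, 0.3, 0.3]
width: 0.0384
```

Call:
{"name": "arm_command", "arguments": {"targets": [[0,0,0,-0.1333],[0,0,0,0],[0,0,0,0]]}}

```text
clock: 12.2
eef_pos: [0.5706, 0.0859, 0.0591]
eef_rot: [0.683, 0.731, -0.0, -0.0]
ft_force: [0.4, -0.5, 0.5]
width: 0.0386
```

```bash
python3 - <<'E'
from h import *
o=r.get_obs();print(o['eef_pos'],o['eef_rot'],o['width'],o['joint_pos'])
for n in('scene','top'):
    c=read_camera(n);np.savez(n+'3.npz',**c)
    im=c['pixels'].astype(int);P=pts(c)
    br=(im.min(-1)>100)&(P[...,2]>.024)&(P[...,2]<.045)&(P[...,0]>.4)&(P[...,0]<.72)&(P[...,1]<.08)&(P[...,1]>-.1)
    k,l,s,_=cv2.connectedComponentsWithStats(br.astype(np.uint8))
    for i in range(1,k):
        if s[i,4]>150:
            cn,_=cv2.findContours((l==i).astype(np.uint8),0,2);R=cv2.minAreaRect(ray(c,max(cn,key=len).reshape(-1,2),.033)[:,:2].astype(np.float32));print(n,R)
    u0,v0=(240,100) if n=='scene' else (240,130)
    save(n+'3',cv2.resize(c['pixels'][v0:v0+120,u0:u0+160],None,fx=4,fy=4,interpolation=cv2.INTER_CUBIC))
E
```

```text
[0.5706395  0.08592978 0.05908196] [ 6.82675684e-01  7.30721359e-01 -3.43917822e-04 -2.95788893e-04] 0.038587594092101524 [ 9.69386707e-02  6.04937631e-01  1.90311976e+00 -1.85746891e-05
  6.34442434e-01  2.89937060e-02]
scene ((0.6560860872268677, 0.004571978002786636), (0.09734642505645752, 0.06741289049386978), 88.26985168457031)
scene ((0.5696689486503601, 0.007910985499620438), (0.09689445048570633, 0.06699424237012863), 88.59244537353516)
scene ((0.4776555299758911, -0.00036684051156044006), (0.06693290919065475, 0.0971391350030899), 4.661204814910889)
top ((0.6568418741226196, 0.006944138556718826), (0.0924767404794693, 0.06460172683000565), 89.45530700683594)
top ((0.5696127414703369, 0.010785859078168869), (0.09378598630428314, 0.06339476257562637), 89.43782043457031)
top ((0.477804958820343, 0.0023232586681842804), (0.06523402035236359, 0.09555040299892426), 4.605517864227295)
```

View pics/scene3.png

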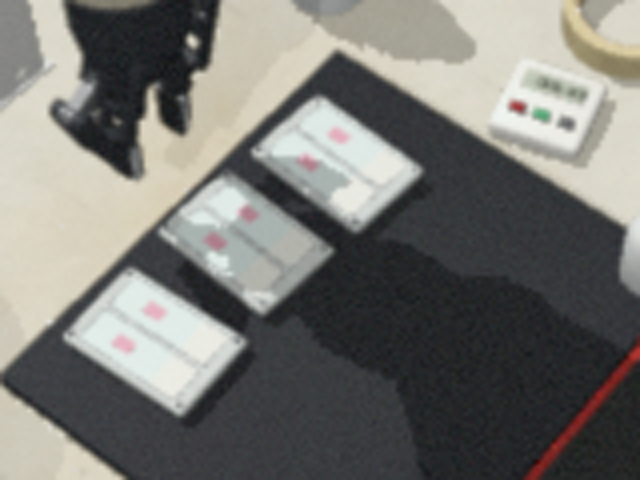

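View pics/top3.png

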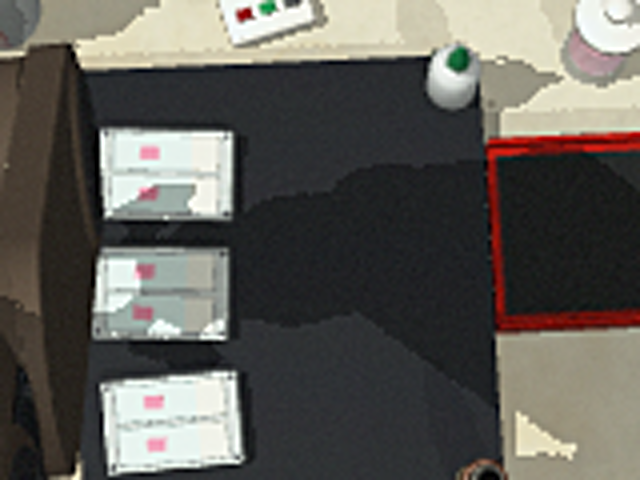

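The trays have not shifted (within 0.5 mm), and the fingertips (crop (135,175) and (180,130)) are behind the middle tray's +y end. Lower, then push.

Call:
{"name": "arm_command", "arguments": {"targets": [[0,0,0.9,0],[0,0,0.7,0],[0,0,0.2,0],[0,0,0,0]]}}

```text
clock: 12.7
eef_pos: [0.5702, 0.0852, 0.0229]
eef_rot: [0.682, 0.731, -0.001, -0.001]
ft_force: [-0.2, 0.6, 0.5]
width: 0.0379
```

Call:
{"name": "arm_command", "arguments": {"targets": [[-0.25,0,0,0],[-0.25,0,0,0],[-0.25,0,0,0],[-0.25,0,0,0],[-0.25,0,0,0]]}}

```text
clock: 13.2
eef_pos: [0.5727, 0.06, 0.0239]
eef_rot: [0.682, 0.731, 0.0, 0.0]
ft_force: [-0.3, 2.5, 0.8]
width: 0.0381
```

```bash
cat > look.py <<'E'
from h import *
import sys
o=r.get_obs();print(np.round(o['eef_pos'],4),np.round(o['ft_force'],1),o['clock'])
n=sys.argv[1]
for cam in('scene','top'):
    c=read_camera(cam)
    im=c['pixels'].astype(int);P=pts(c)
    br=(im.min(-1)>100)&(P[...,2]>.022)&(P[...,2]<.045)&(P[...,0]>.4)&(P[...,0]<.72)&(P[...,1]<.08)&(P[...,1]>-.37)
    k,l,s,_=cv2.connectedComponentsWithStats(br.astype(np.uint8))
    for i in range(1,k):
        if s[i,4]>150:
            cn,_=cv2.findContours((l==i).astype(np.uint8),0,2);R=cv2.minAreaRect(ray(c,max(cn,key=len).reshape(-1,2),.033)[:,:2].astype(np.float32));print(cam,np.round(R[0],4),np.round(R[1],4),round(R[2],1),np.median(P[l==i][:,2]).round(4))
    u0,v0=(240,100) if cam=='scene' else (240,130)
    save(cam+n,cv2.resize(c['pixels'][v0:v0+160,u0:u0+200],None,fx=3,fy=3,interpolation=cv2.INTER_CUBIC))
E
python3 look.py 4
```

```text
[0.5727 0.06   0.0239] [-0.3  2.5  0.8] 13.2
scene [0.6566 0.0044] [0.0976 0.0684] 88.3 0.0327
scene [0.572  0.0041] [0.0674 0.1028] 1.0 0.0327
scene [ 4.776e-01 -1.000e-04] [0.0669 0.0978] 4.7 0.0327
top [ 0.6567 -0.0118] [0.0547 0.0649] 89.8 0.0322
top [ 0.5723 -0.012 ] [0.0652 0.0634] 89.4 0.0322
top [ 0.4783 -0.003 ] [0.0652 0.0849] 4.5 0.0322
```

View pics/scene4.png

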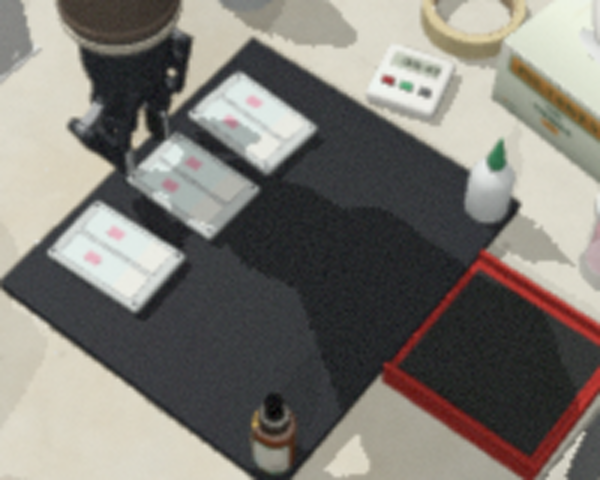

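Contact is made and the tray moves squarely (2.5 N). The scene crop shows both fingers at its end. Continue pushing.

Call:
{"name": "arm_command", "arguments": {"targets": [[-0.4,0.018,0.03,0],[-0.5,0.018,0,0],[-0.5,0.018,0,0],[-0.5,0.018,0,0],[-0.5,0.018,0,0]]}}

```text
clock: 13.8
eef_pos: [0.5777, 0.0116, 0.0231]
eef_rot: [0.682, 0.731, -0.0, -0.0]
ft_force: [-0.6, 1.5, -0.1]
width: 0.0387
```

Call:
{"name": "arm_command", "arguments": {"targets": [[-0.5,0.018,0,0],[-0.5,0.018,0,0],[-0.5,0.018,0,0],[-0.5,0.018,0,0],[-0.4,0.018,0,0]]}}

```text
clock: 14.3
eef_pos: [0.5829, -0.036, 0.0231]
eef_rot: [0.682, 0.731, -0.0, 0.0]
ft_force: [0.4, 1.0, -1.3]
width: 0.0382
```

```bash
python3 look.py 5
```

```text
[ 0.5829 -0.036   0.0231] [ 0.4  1.  -1.3] 14.3
scene [ 0.659  -0.0349] [0.0731 0.033 ] 18.7 0.0325
scene [ 0.5846 -0.0917] [0.0675 0.1032] 4.0 0.0327
scene [ 4.775e-01 -3.000e-04] [0.0671 0.0973] 4.5 0.0326
top [ 0.5871 -0.1216] [0.0399 0.0667] 89.4 0.0322
```

View pics/scene5.png

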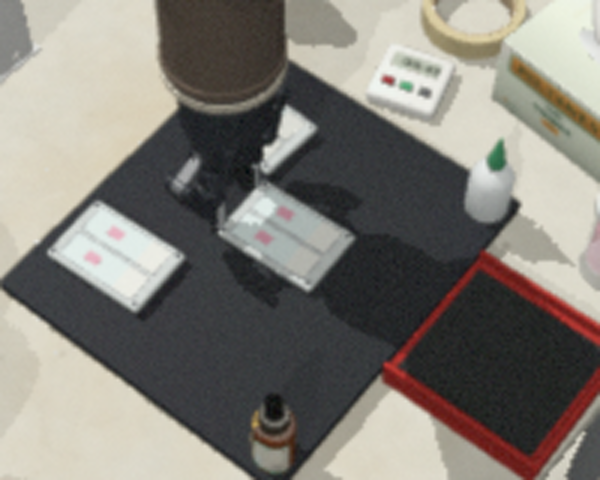

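Call:
{"name": "arm_command", "arguments": {"targets": [[-0.4,0.018,0,0],[-0.5,0.018,0,0],[-0.5,0.018,0,0],[-0.5,0.018,0,0],[-0.5,0.018,0,0]]}}

```text
clock: 14.9
eef_pos: [0.588, -0.0838, 0.0231]
eef_rot: [0.682, 0.731, -0.0, 0.0]
ft_force: [0.9, 2.0, 0.1]
width: 0.0387
```

Call:
{"name": "arm_command", "arguments": {"targets": [[-0.5,0.018,0,0],[-0.5,0.018,0,0],[-0.5,0.018,0,0],[-0.5,0.018,0,0],[-0.4,0.018,0,0]]}}

```text
clock: 15.4
eef_pos: [0.5931, -0.1316, 0.0231]
eef_rot: [0.682, 0.731, -0.0, 0.0]
ft_force: [-0.9, 0.3, 0.1]
width: 0.0384
```

```bash
python3 look.py 6
```

```text
[ 0.5931 -0.1316  0.0231] [-0.9  0.3  0.1] 15.4
scene [0.6554 0.0052] [0.0974 0.0672] 87.3 0.0325
scene [ 4.774e-01 -1.000e-04] [0.0682 0.098 ] 3.3 0.0327
scene [ 0.5951 -0.187 ] [0.0677 0.1022] 4.0 0.0326
top [0.6567 0.0226] [0.0635 0.0663] 87.3 0.0326
```

View pics/scene6.png

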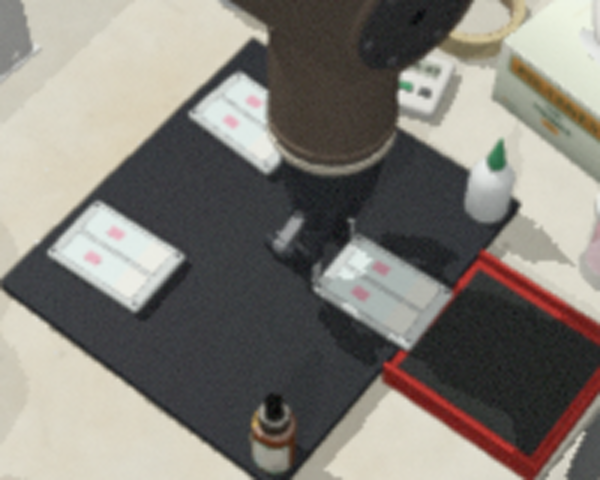

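The tray's leading edge is at the mouth, at crop (410,345) to (450,295). It lies between the bay wall ends, (390,365) and (480,260), and is well centred.

Call:
{"name": "arm_command", "arguments": {"targets": [[-0.4,0.02,0,0],[-0.5,0.02,0,0],[-0.5,0.02,0,0],[-0.5,0.02,0,0],[-0.4,0.02,0,0]]}}

```text
clock: 16.0
eef_pos: [0.5983, -0.1775, 0.0231]
eef_rot: [0.682, 0.731, 0.0, 0.0]
ft_force: [0.1, 2.1, 0.3]
width: 0.0386
```

Call:
{"name": "arm_command", "arguments": {"targets": [[-0.4,0.02,0,0],[-0.5,0.02,0,0],[-0.5,0.02,0,0],[-0.5,0.02,0,0],[-0.4,0.02,0,0]]}}

```text
clock: 16.5
eef_pos: [0.6034, -0.2231, 0.0231]
eef_rot: [0.682, 0.731, -0.0, 0.0]
ft_force: [-1.0, 1.8, 0.9]
width: 0.0385
```

```bash
python3 look.py 7
```

```text
[ 0.6034 -0.2231  0.0231] [-1.   1.8  0.9] 16.5
scene [0.6565 0.005 ] [0.0986 0.0682] 88.3 0.0327
scene [4.782e-01 1.000e-04] [0.0682 0.098 ] 4.7 0.0327
scene [ 0.6042 -0.2785] [0.0673 0.1022] 3.7 0.0308
top [0.6577 0.0069] [0.096  0.0621] 86.2 0.0324
```

View pics/scene7.png

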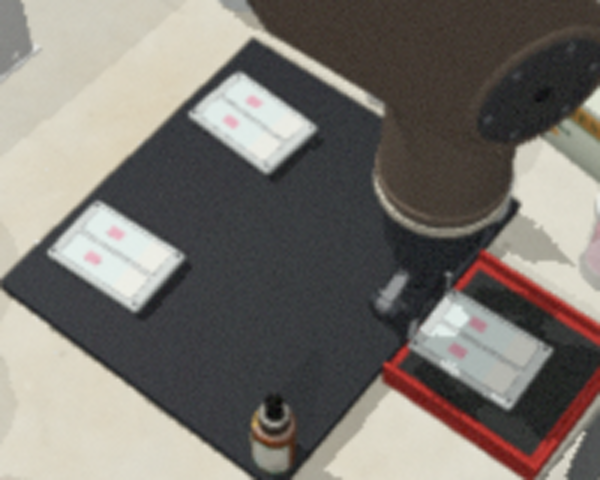

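The tray has dropped onto the bay floor (top z 0.031). Push another 17 mm, slowly.

Call:
{"name": "arm_command", "arguments": {"targets": [[-0.2,0,0,0],[-0.2,0,0,0],[-0.2,0,0,0],[-0.15,0,0,0],[-0.1,0,0,0]]}}

```text
clock: 17.1
eef_pos: [0.6045, -0.2393, 0.0231]
eef_rot: [0.682, 0.731, -0.0, -0.0]
ft_force: [-0.6, 0.2, -0.8]
width: 0.0381
```

Call:
{"name": "arm_command", "arguments": {"targets": [[0,0,0,0],[0.25,0,0,0],[0.5,0,0,0],[0,0,-1,0],[0,0,-1,0]]}}

```text
clock: 17.6
eef_pos: [0.6029, -0.2227, 0.063]
eef_rot: [0.682, 0.731, -0.0, -0.001]
ft_force: [0.3, 0.1, 0.1]
width: 0.0385
```

Call:
{"name": "arm_command", "arguments": {"targets": [[0,0,-1,0],[0,0,-1,0],[0,0,-1,0],[0,0,-1,0],[0,0,-1,0]]}}

```text
clock: 18.1
eef_pos: [0.6033, -0.2231, 0.1639]
eef_rot: [0.682, 0.731, -0.0, -0.0]
ft_force: [0.7, 0.8, 0.5]
width: 0.0385
```

Call:
{"name": "arm_command", "arguments": {"targets": [[1,-1,-1,0],[1,-1,-1,0],[1,-1,-1,0],[1,-1,0,0],[1,-1,0,0]]}}

```text
clock: 18.6
eef_pos: [0.496, -0.1298, 0.2237]
eef_rot: [0.682, 0.731, 0.0, 0.001]
ft_force: [0.0, -0.3, 0.8]
width: 0.0386
```

```bash
python3 look.py 8;  python3 - <<'E'
from h import *
c=read_camera('scene');im=c['pixels'].astype(int);P=pts(c)
for n in ('scene',):
    t=(P[...,2]>.05)&(P[...,0]>.3)&(P[...,0]<.95)&(P[...,1]>-.5)&(P[...,1]<.2)
    k,l,s,_=cv2.connectedComponentsWithStats(t.astype(np.uint8))
    for i in range(1,k):
        if s[i,4]>40: print(' tall',s[i],np.round(np.percentile(P[l==i],[5,50,95],axis=0),3).tolist())
E
```

```text
[ 0.496  -0.1298  0.2237] [ 0.  -0.3  0.8] 18.6
scene [ 4.78e-01 -3.00e-04] [0.0675 0.0977] 5.1 0.0327
scene [ 0.6057 -0.2981] [0.0674 0.096 ] 4.2 0.0306
top [0.6562 0.011 ] [0.0865 0.0657] 87.6 0.0323
top [ 0.6084 -0.3196] [0.0466 0.0672] 89.4 0.03
top [ 0.4744 -0.0381] [0.0324 0.0715] 68.1 0.0323
 tall [  177     0   198   176 16245] [[0.314, -0.205, 0.326], [0.435, -0.165, 0.625], [0.506, -0.131, 0.705]]
 tall [ 406   90  100   97 4882] [[0.743, -0.354, 0.058], [0.865, -0.273, 0.082], [0.911, -0.15, 0.139]]
 tall [396 146  16  23 223] [[0.707, -0.218, 0.054], [0.718, -0.206, 0.073], [0.729, -0.189, 0.107]]
 tall [323 231  16  23 261] [[0.415, -0.23, 0.055], [0.425, -0.22, 0.081], [0.437, -0.205, 0.119]]
 tall [334 311  26  26 144] [[0.303, -0.378, 0.052], [0.33, -0.347, 0.062], [0.341, -0.331, 0.066]]
```

View pics/scene8.png

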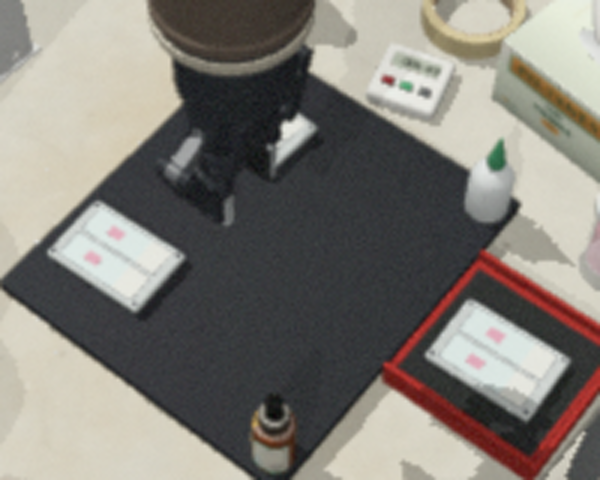

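View pics/top8.png

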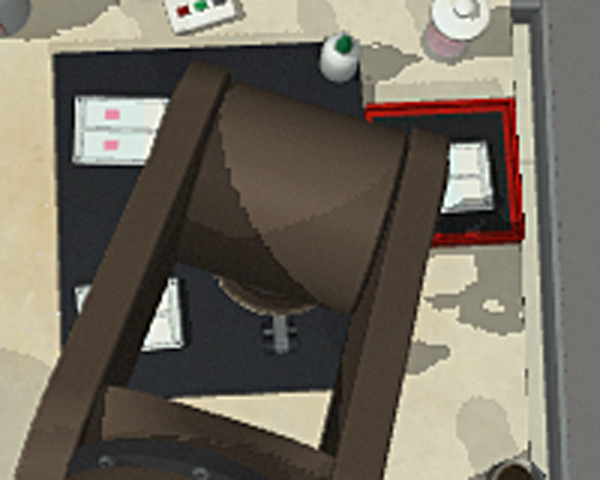

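The tray lies in the bay with clear gaps on all sides: centre (0.606, −0.298), top at z 0.0306, about 15 mm past the mouth line. The two good trays and both bottles are unmoved, so I'm handing in.

```bash
python3 -c "
from bench import ticket
print(ticket.hand_in())"
```

```text
the job is handed in; nothing more can be done
None
```

The rocking tray was the middle of the three. It now lies in the red reject bay, and I handed the job in at about 19 s on the clock.

- **Finding it:** I pressed all four corners of the tray nearest the robot, and all were firm with contact at z ≈ 0.033. The middle tray's −x, +y corner sank about 3 mm under roughly 2 N before it stopped. I did not press the third tray or the middle tray's other corners, since only one tray rocks.
- **Sliding it:** I pushed the middle tray along the plate from its +y end with two part-open fingers, at about 2 N. It was never gripped or lifted.
- **Final position:** The scene camera puts the tray at (0.606, −0.298), top at z ≈ 0.031, turned about 2° against the bay. It is about 15 mm inside the mouth and 20 mm or more from the walls.
- **Other things:** The scene camera shows the nearest tray within 1 mm of its start. The far tray last read within 1 mm of its start just before the final push, and the arm partly hid it in the last look. The oil bottle, dropper bottle and beaker read unchanged within about 2 mm, and the staining jar, wash bottle and timer were not measured at the end. The gripper ended clear of everything.
- **What did not go smoothly:**
  - The first firm corner was pressed harder than needed, with a wrist reading of about 46 N at the fingertips. I shortened the later presses.
  - The arm blocked part of the last top view, so the final position rests mainly on the scene camera.

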